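# Load the roller track

## Task

Pull up the stop gate at the low end of the sloped roller track so that it is fully raised. Then load the track in this order: the long carton (lengthways), the small carton, the glaze jar; set each one upright and gently on the rollers at the high end of the track, let go there, and let it roll down by itself until it rests against the gate or the thing before it, before loading the next. Leave the tea cup, the clay block and the vase where they stand.

Things in the scene. Friction and masses are not known exactly. Their poses are not given: they have to be found in the camera images.
- track: Fixed sloped track, grey rollers between aluminium rails. Origin: mid-lane at the low end, on the gate's inner face, at roller-top height (55 mm above the table). y points up the slope (0.12 rad above level), x across the lane, z square to the rollers. Rollers from y = 14 to 338 mm. Lane 74 mm wide; rails 8 mm thick, 12 mm above the roller tops. Things let go on it roll down by themselves.
- track_load (a point): Mid-lane point on the roller tops near the high end of the track, 280 mm up the track from the gate; the rails end 70 mm farther up. A thing centred here is at the high end. Let go, it rolls down at about 0.1 m/s. Its axes are the track's.
- gate (a joint): Lift of the stop gate, a thin steel plate across the low end of the track: 0 is fully down (its top 4 mm below the roller tops), 0.034 m is fully up (30 mm above them). It slides square to the rollers (along the track's z), needs about 5 N, and stays where it is left.
- gate_grip (a point): Grip point on the gate's upright wooden tab, in front of the end of the +x side rail, 47 mm to the +x side of mid-lane. The tab is 12 mm thick along the track's y (pinch it across that) and 20 mm wide along its x; its top is 16 mm above this point, and the rail top at least 22 mm below it. The point moves with the gate.
- long_carton: Closed cardboard carton with a pale tape along the top, 62 mm wide (its x), 100 mm long (its y), 66 mm high, 0.3 to 0.5 kg; on the table to the right. Origin at the centre of its underside.
- small_carton: Closed square cardboard carton with a pale tape along the top, 62 x 62 mm, 58 mm high, about 0.2 kg; on the table to the right. Origin at the centre of its underside.
- jar: Closed round plastic glaze jar with a white lid, 57 mm across, 77 mm high (lid 15 mm), about 0.16 kg; it stands on the head of the round banding wheel, 61 mm above the table. Origin at the centre of its underside.
- tea_cup: Bystander: brown tea cup, 59 mm across, 63 mm high, just beyond the far side of the track near its low end. Origin at the centre of its underside.
- clay: Bystander: grey clay block, 68 x 88 mm, 60 mm high, to the right of the track's low end. Origin at the centre of its underside.
- vase: Bystander: white drop-shaped vase, 70 mm across, 80 mm high, at the right. Origin at the centre of its underside.

How it is judged:
On the way, in this order (a step that is already met when the one before it is completed fails the run):
1. the gate is fully raised (value of joint gate above 0.028 m), for 0.2 s.
2. the long carton rests against the raised gate (value of joint gate above 0.028 m and y of long_carton in the frame of track between 0.044 and 0.056 m and x of long_carton in the frame of track between -0.015 and 0.015 m and z of long_carton in the frame of track between -0.006 and 0.006 m and angle between the z axis of long_carton and the z axis of track, either way round below 0.08 rad and angle between long_carton's own z axis and vertical below 0.5 rad and linear speed of long_carton below 0.02 m/s and contact force between long_carton and the fingers below 0.1 N and angle between the y axis of long_carton and the y axis of track, either way round below 0.15 rad), for 0.2 s.
3. the small carton rests against the long carton (value of joint gate above 0.028 m and y of small_carton in the frame of track between 0.122 and 0.14 m and x of small_carton in the frame of track between -0.015 and 0.015 m and z of small_carton in the frame of track between -0.006 and 0.006 m and angle between the z axis of small_carton and the z axis of track, either way round below 0.08 rad and angle between small_carton's own z axis and vertical below 0.5 rad and linear speed of small_carton below 0.02 m/s and contact force between small_carton and the fingers below 0.1 N), for 0.2 s.
4. the jar rests against the small carton (value of joint gate above 0.028 m and y of jar in the frame of track between 0.178 and 0.202 m and x of jar in the frame of track between -0.015 and 0.015 m and z of jar in the frame of track between -0.006 and 0.006 m and angle between the z axis of jar and the z axis of track, either way round below 0.08 rad and angle between jar's own z axis and vertical below 0.5 rad and linear speed of jar below 0.02 m/s and contact force between jar and the fingers below 0.1 N), for 0.2 s.
At the end, for the whole second after the job is handed in: Gate raised at least 28 mm. Flat on the rollers (0.08 rad), mid-lane (15 mm), at rest and released: the long carton, lengthways, against the gate, centre 50 mm up the track (within 6 mm); the small carton against it, 131 mm up (9 mm); the jar against the small carton, 190 mm up (12 mm) (all of step 4 and y of long_carton in the frame of track between 0.044 and 0.056 m and x of long_carton in the frame of track between -0.015 and 0.015 m and z of long_carton in the frame of track between -0.006 and 0.006 m and angle between the z axis of each of long_carton, small_carton and the z axis of track, either way round below 0.08 rad and angle between each of long_carton, small_carton's own z axis and vertical below 0.5 rad and linear speed of each of long_carton, small_carton below 0.02 m/s and contact force between each of long_carton, small_carton and the fingers below 0.1 N and angle between the y axis of long_carton and the y axis of track, either way round below 0.15 rad and y of small_carton in the frame of track between 0.122 and 0.14 m and x of small_carton in the frame of track between -0.015 and 0.015 m and z of small_carton in the frame of track between -0.006 and 0.006 m); the robot touches nothing.
It fails at once if a carton or the jar is carried or pushed down the track by the robot instead of rolling by itself ((x of long_carton in the frame of track between -0.05 and 0.05 m and y of long_carton in the frame of track between -0.05 and 0.15 m and z of long_carton in the frame of track between -0.03 and 0.02 m and (contact force between long_carton and the fingers above 0.5 N or contact force between long_carton and the arm above 0.5 N)) or (x of small_carton in the frame of track between -0.05 and 0.05 m and y of small_carton in the frame of track between -0.05 and 0.19 m and z of small_carton in the frame of track between -0.03 and 0.02 m and (contact force between small_carton and the fingers above 0.5 N or contact force between small_carton and the arm above 0.5 N)) or (x of jar in the frame of track between -0.05 and 0.05 m and y of jar in the frame of track between -0.05 and 0.235 m and z of jar in the frame of track between -0.03 and 0.02 m and (contact force between jar and the fingers above 0.5 N or contact force between jar and the arm above 0.5 N))).
It fails at once if a carton or the jar is dropped (moves faster than 0.5 m/s while not held) ((contact force between long_carton and the fingers below 0.05 N and linear speed of long_carton above 0.5 m/s) or (contact force between small_carton and the fingers below 0.05 N and linear speed of small_carton above 0.5 m/s) or (contact force between jar and the fingers below 0.05 N and linear speed of jar above 0.5 m/s)).
It fails at once if the tea cup, the clay block or the vase is moved by more than 20 mm (distance of any of tea_cup, clay, vase from where it was at the start of the episode above 0.02 m).
It also fails if it takes over 72 s, if anything falls off the work surface, if the arm or the gripper's body presses on something with over 40 N, if the wrist force passes 120 N, or if a joint passes its speed limit or range.

## Robot

A 6-joint arm with a two-finger parallel gripper is mounted at the origin on a cart in front of the work surface, level with it; the furniture and walls round the work are solid. World frame = base frame: x ahead of the robot, y to its left, z up, the work surface at z = 0. Lengths are in m, angles in rad, forces in N, time in s.
With the tool pointing down it reaches from about 0.425 to 0.95 m from the base axis. Payload 3.5 kg.
Tool frame: the origin (TCP) lies between the finger pads; the fingertips stand robot.nose_length ahead of it and the grasp point (between the pads) lies 2 mm behind it (robot.nose_length is the distance from the TCP to the fingertips, in m); z points along the fingers, y is the line along which they close (so a half turn about z gives the same grasp; the last joint's range is limited). The gripper opens to 85 mm and grips with 20 to 120 N. Pads are 22 mm wide; open, the fingers measure 114 mm over their backs; the gripper's body (76 mm by 85 mm) begins 54 mm behind the grasp point. The pads swing forward as they close: fully open they stand 13 mm farther back than shut.
Start: joints at [-1.474, 0.286, 1.577, -0, 1.279, -0.15], TCP at [0.165, -0.655, 0.248] pointing down, gripper open.
Joint ranges: [-2.77, 2.77], [-0.9, 2.22], [0.21, 2.48], [-1.53, 4.67], [0.24, 2.81], [-2.84, 2.84]. Speed limits (rad/s): [2.79, 2.79, 3.14, 3.14, 3.14, 3.14].

## Interface

Orientations are given as [roll, pitch, yaw] about the fixed x, y, z axes, in that order (R = Rz(yaw) Ry(pitch) Rx(roll)).
In Python, from bench import robot gives the robot as it stands.
- The arm moves only by the shell command python3 drive.py 'ROWS' [FORCE]. ROWS is 1 to 5 rows, parted by semicolons, with the numbers parted by commas; each row has 7 numbers: the finger opening in m, then dx, dy, dz in units of 5 mm, then a rotation vector rx, ry, rz in units of 0.05 rad; each row shifts and turns the commanded pose from where the row before left it, along the tool's axes as they then stand; what a row does not reach is not made up. A row lasts 1/12 s, in which the tool goes at most 0.0417 m and 0.125 rad, less where a joint would pass 70% of its speed; a pose out of reach is approached as far as the arm can. The fingers move at their own pace and stop on an object; FORCE is the grip in N (left out, the last holds). Time passes only in rows, so rows that do not move let the fingers close. It prints the time, the measured TCP pose, the force, the opening and the grip force at its end. Input that does not fit is refused with a message, and nothing moves.
- robot.read_state(): the state, without advancing time (a new reading comes with each control period).
- robot.camera(name): name is "scene" or "top" or "wrist"; returns a dict with "color" (400x640x3 uint8, blue, green, red), "camera_matrix" (3x3 intrinsics, pixels), "R" (3x3) and "t" (3): a world point X has camera coordinates R X + t. Camera axes: x right, y down, z forward; pixel columns grow to the right and rows downward; lengths in m; the calibration is good to about 2 mm. A picture is of the moment at which its call begins. There is no depth.
- robot.job_done(): hands the job in; it is judged then, once.
The state is a dict: "time_s": time; "q": joint angles; "qvel": joint speeds; "effort": joint torques, N m; "tcp_pos": TCP position; "orientation": TCP orientation; "contact_force": force on the tool from outside, world axes, zero at the start; "moment": the same for the moment, N m; "width": finger opening in m; "grasp_force": force on a finger pad.
Only numpy, scipy, OpenCV 4.12 (cv2) and the standard library are available. Lean on these libraries where they do the work, as an engineer would, in place of code of your own. Each camera call takes 0.05 s, during which the arm holds its last target. There are 200 camera calls.

## Working session

There is one attempt and no reset: what is moved stays moved. The work goes in short steps, Python scripts to look and compute and a shell command to move; the robot and the scene stay as the last step left them, time stands still between calls to the robot, and variables do not carry over. Pictures are saved under pics/ and viewed, at most 10 in all, crops included, and the job is handed in when it is done.

```bash
mkdir -p pics; ls; python3 - <<'E'
from bench import robot
import cv2,numpy as np
s=robot.read_state();print(s['time_s'],s['tcp_pos'],s['orientation'],robot.nose_length)
for n in('scene','top'):
    c=robot.camera(n);cv2.imwrite(f'pics/{n}0.png',c['color']);np.savez(f'{n}0.npz',**c);print(n,-c['R'].T@c['t'],c['R'].round(3).tolist(),c['camera_matrix'][0,0])
E
```

```text
bench.py
drive.py
pics
0.0 [ 0.16485591 -0.6539204   0.24694992] [-3.13927481e+00 -3.28279466e-04  2.46791450e-01] 0.017
scene [-0.05812509  0.62800654  0.9849307 ] [[-0.745, -0.667, 0.018], [-0.476, 0.512, -0.715], [0.467, -0.541, -0.699]] 452.27212249423326
top [ 0.31118838 -0.07316618  1.58995791] [[0.026, -1.0, 0.017], [-0.988, -0.028, -0.155], [0.155, -0.013, -0.988]] 480.6165192572387
```

View pics/scene0.png

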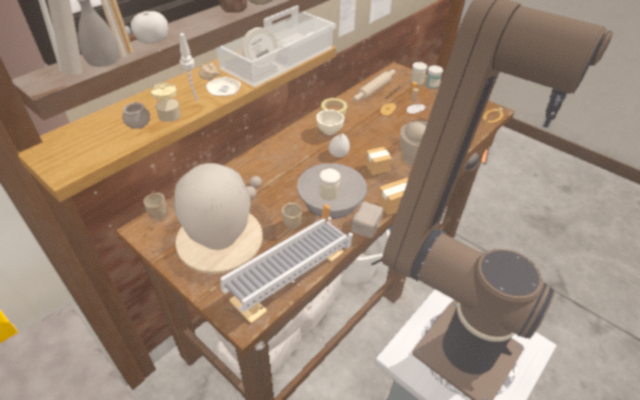

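View pics/top0.png

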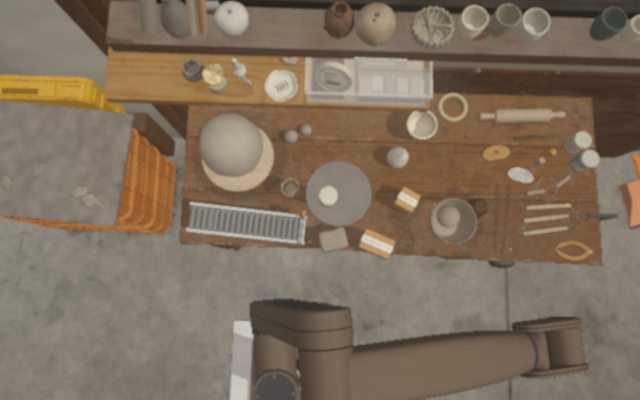

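The scene view shows the track at (225–350, 225–300) with the orange gate tab at about (327,210), the jar on the wheel at (330,183), and cartons at (378,158) and (395,192). In the top view the track runs (188–305, 205–242), the tab is near (304,213), the jar lid is at (328,196), the small carton at (407,199), the long carton at (377,243) and the clay at (333,239).

```bash
python3 - <<'E'
import cv2,numpy as np
a=np.load('top0.npz')['color'][145:265,180:430];b=np.load('scene0.npz')['color'][140:330,215:425]
a=cv2.resize(a,None,fx=3.2,fy=3.2,interpolation=cv2.INTER_CUBIC);cv2.imwrite('pics/c1.png',a)
b=cv2.resize(b,None,fx=3,fy=3,interpolation=cv2.INTER_CUBIC);cv2.imwrite('pics/c2.png',b)
E
```

```text
(no output)
```

View pics/c1.png

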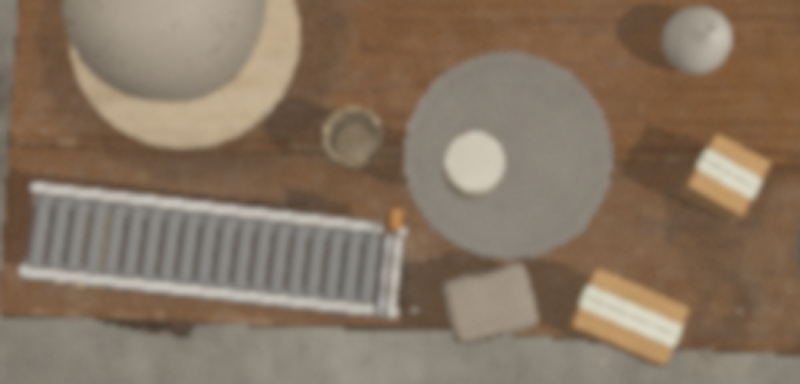

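View pics/c2.png

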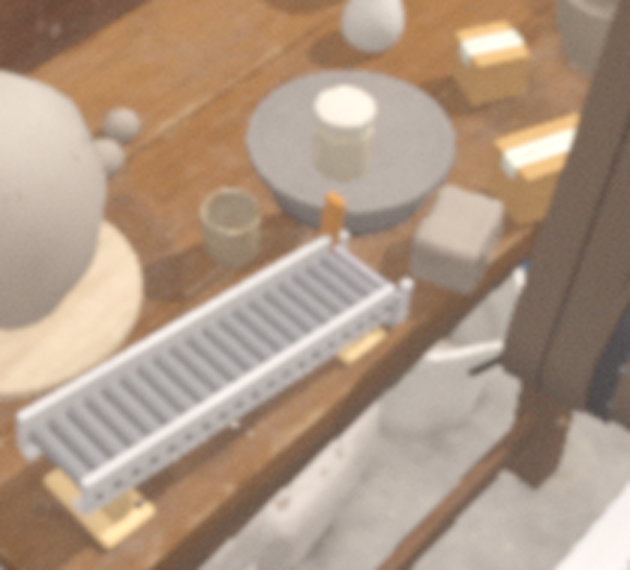

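The crops show, in crop-1 pixels: far rail (33,188)–(380,226), near rail (22,272)–(398,314), tab (397,218), jar lid (475,162), small carton about (730,175) and long carton about (632,315). They also confirm that track +y runs left and track +x points away from the robot.

```bash
cat > h.py <<'E'
import numpy as np,cv2
from bench import robot
from scipy.spatial.transform import Rotation as Ro
def ray(c,px):
    px=np.atleast_2d(np.asarray(px,float));d=np.c_[px,np.ones(len(px))]@np.linalg.inv(c['camera_matrix']).T@c['R']
    return -c['R'].T@c['t'],d
def onplane(c,px,n,p0):
    o,d=ray(c,px);return o+d*(((p0-o)@n)/(d@n))[:,None]
def onz(c,px,z): return onplane(c,px,np.array([0,0,1.]),np.array([0,0,z]))
def proj(c,X):
    p=c['camera_matrix']@(c['R']@X+c['t']);return p[:2]/p[2]
def mask(c,f,box):
    h=cv2.cvtColor(c['color'],cv2.COLOR_BGR2HSV).astype(int);m=np.zeros(h.shape[:2],np.uint8)
    x0,y0,x1,y1=box;m[y0:y1,x0:x1]=f(h)[y0:y1,x0:x1];return m
def rect(c,m,z):
    k=max(cv2.findContours(m,cv2.RETR_EXTERNAL,cv2.CHAIN_APPROX_NONE)[0],key=cv2.contourArea)
    P=onz(c,k[:,0],z);r=cv2.minAreaRect((P[:,:2]*1000).astype(np.float32))
    b=cv2.boxPoints(r);e=[b[1]-b[0],b[2]-b[1]];e=max(e,key=np.linalg.norm)
    return np.array(r[0])/1000,np.round(r[1],1),np.arctan2(e[1],e[0])
def trackframe(O,a):  # a: heading of upslope in world
    y=np.array([np.cos(a)*np.cos(.12),np.sin(a)*np.cos(.12),np.sin(.12)]);x=np.cross(y,[0,0,1]);x/=np.linalg.norm(x)
    return np.c_[x,y,np.cross(x,y)],O
def delta(pos,R):
    "shift and rotvec in present tool axes to reach pose"
    s=robot.read_state();R0=Ro.from_euler('xyz',s['orientation']).as_matrix()
    return (R0.T@(pos-s['tcp_pos'])).round(4),Ro.from_matrix(R0.T@R).as_rotvec().round(4)
E
python3 - <<'E'
from h import *
c=dict(np.load('top0.npz'))
h=cv2.cvtColor(c['color'],cv2.COLOR_BGR2HSV)
for p in [(191,204),(240,210),(304,213),(328,196),(407,199),(398,199),(377,243),(366,233),(333,239)]:print(p,h[p[1],p[0]])
tan=lambda h:((h[...,1]>75)&(h[...,2]>150))|((h[...,2]>190))
for n,b,z in(('long',(352,222,402,262),.066),('small',(390,182,425,217),.058)):
    print(n,rect(c,mask(c,tan,b),z))
print('jar',rect(c,mask(c,lambda h:h[...,2]>185,(312,180,345,212)),.138))
print('clay',rect(c,mask(c,lambda h:(h[...,1]<70)&(h[...,2]>80),(316,228,351,255)),.06))
m=mask(c,lambda h:(h[...,2]>165)&(h[...,1]<60),(184,200,310,246))
O=np.array([.5,.1,.055]);a=np.pi/2
ys,xs=np.nonzero(m)
for _ in range(6):
    T,O=trackframe(O,a);P=onplane(c,np.c_[xs,ys],T[:,2],O+.012*T[:,2]);L=(P-O)@T
    s=(L[:,1]>.02)
    A=L[s&(L[:,0]>np.median(L[s,0]))];B=L[s&(L[:,0]<=np.median(L[s,0]))]
    fa=cv2.fitLine(A[:,:2].astype(np.float32),cv2.DIST_HUBER,0,1e-6,1e-6).ravel();fb=cv2.fitLine(B[:,:2].astype(np.float32),cv2.DIST_HUBER,0,1e-6,1e-6).ravel()
    sl=[f[0]/f[1] for f in(fa,fb)];x0=[f[2]-f[3]*q for f,q in zip((fa,fb),sl)]
    ye=[q[:,1].max() for q in(A,B)]
    O=O+T[:,0]*np.mean(x0)+T[:,1]*(np.mean(ye)-.350);O[2]=.055;a-=np.mean(sl)
    print(O.round(4),round(a,4),sl,np.round(x0,4),ye)
om=mask(c,lambda h:(h[...,1]>140)&(h[...,2]>150)&(h[...,0]<20),(296,203,312,225));print(om.sum())
if om.sum():
  ys,xs=np.nonzero(om);px=np.c_[xs,ys].mean(0);G=O+T@[.047,0,0]; print(px,onz(c,px,.105))
np.savez('tr.npz',O=O,a=a)
E
```

```text
(191, 204) [ 18  19 176]
(240, 210) [ 21  18 182]
(304, 213) [ 15 139 181]
(328, 196) [ 20  32 206]
(407, 199) [ 25  29 209]
(398, 199) [ 16 103 186]
(377, 243) [ 25  28 210]
(366, 233) [ 17 107 188]
(333, 239) [ 17  45 159]
long (array([ 0.40103598, -0.29301157]), array([101.4,  64.2]), np.float32(1.1846517))
small (array([ 0.54728778, -0.39365329]), array([63.6, 64.5]), np.float32(-0.5011339))
jar (array([ 0.54027881, -0.13208543]), array([49.6, 49.1]), np.float32(0.027928188))
clay (array([ 0.40525323, -0.15409937]), array([ 82.4, 107.8]), np.float32(-1.5446825))
[ 0.4532 -0.0424  0.055 ] 1.4992 [np.float32(0.07269639), np.float32(0.07058969)] [-0.0055 -0.0881] [np.float64(0.20516130391589418), np.float64(0.20798197816550748)]
[ 0.4405 -0.0475  0.055 ] 1.4953 [np.float32(0.005338676), np.float32(0.0023182235)] [ 0.0284 -0.0529] [np.float64(0.3433592652016473), np.float64(0.34446974299432376)]
[ 0.4403 -0.0477  0.055 ] 1.4947 [np.float32(0.0013099478), np.float32(-4.128614e-06)] [ 0.0406 -0.041 ] [np.float64(0.3494187265134161), np.float64(0.3502251647371807)]
[ 0.4403 -0.0477  0.055 ] 1.4947 [np.float32(0.00066168717), np.float32(-0.00065238884)] [ 0.0408 -0.0408] [np.float64(0.34961775858903904), np.float64(0.35037242586171374)]
[ 0.4403 -0.0477  0.055 ] 1.4947 [np.float32(0.000657038), np.float32(-0.0006569188)] [ 0.0408 -0.0408] [np.float64(0.3496227043426851), np.float64(0.35037700284773815)]
[ 0.4403 -0.0477  0.055 ] 1.4947 [np.float32(0.0006569188), np.float32(-0.000657038)] [ 0.0408 -0.0408] [np.float64(0.34962285427408857), np.float64(0.3503771433545011)]
6
[302.5 213.5] [[ 0.48499857 -0.05536766  0.105     ]]
```

```bash
cat > tgt.py <<'E'
from h import *
d=np.load('tr.npz');T,O=trackframe(d['O'],float(d['a']))
RG=np.c_[T[:,0],-T[:,1],-T[:,2]]       # gate grasp
RL=np.c_[T[:,1],T[:,0],-T[:,2]]        # load: tool y = track x
def down(yaw): return Ro.from_euler('xyz',[np.pi,0,yaw]).as_matrix()
def tr(p): return O+T@np.array(p,float)
E
python3 - <<'E'
from tgt import *
print(tr([.047,-.005,.036]),delta(tr([.047,-.005,.176]),RG))
E
```

```text
[ 0.48647708 -0.06053226  0.09014255] (array([ 0.4515, -0.481 ,  0.0191]), array([0.1168, 0.0194, 0.3225]))
```

The manual's scale: shifts go in units of 5 mm and turns go in units of 0.05 rad. Converting my numbers, -0.03 m is -6, 0.028 m is 5.6.

```bash
python3 drive.py '0.05,5.6,-6,0.2,0,0,0;0.05,5.6,-6,0.2,0,0,0;0.05,5.6,-6,0.2,0,0,0;0.05,5.6,-6,0.2,0,0,0;0.05,5.6,-6,0.2,0,0,0' 30
python3 drive.py '0.05,5.6,-6,0.2,0,0,0;0.05,5.6,-6,0.2,0,0,0;0.05,5.6,-6,0.2,0,0,0;0.05,5.6,-6,0.2,0,0,0;0.05,5.6,-6,0.2,0,0,0'
python3 drive.py '0.05,5.6,-6,0.2,0,0,0;0.05,5.6,-6,0.2,0,0,0;0.05,5.6,-6,0.2,0,0,0;0.05,5.6,-6,0.2,0,0,0;0.05,5.6,-6,0.2,0,0,0'
python3 drive.py '0.05,0,0,0,0.8,0.12,2.14;0.05,0,0,0,0.8,0.12,2.14;0.05,0,0,0,0.8,0.12,2.14;0.05,0,0,0,0,0,0'
python3 - <<'E'
from tgt import *
print(delta(tr([.047,-.005,.176]),RG))
c=robot.camera('wrist');np.savez('w1.npz',**c);cv2.imwrite('pics/w1.png',c['color'])
R0=Ro.from_euler('xyz',robot.read_state()['orientation']).as_matrix();C=-c['R'].T@c['t']
print('cam in tool',R0.T@(C-robot.read_state()['tcp_pos']),(c['R']@R0).round(2).tolist(),c['camera_matrix'][0,0])
for p in([.047,-.005,.036],[.037,0,.012],[-.037,0,.012],[.041,.1,.012]):print(p,proj(c,tr(p)).round(0))
E
```

```text
time_s: 0.52
tcp_pos: [0.2644, -0.4728, 0.2425]
orientation: [-3.14, -0.0, 0.246]
contact_force: [0.5, -0.2, -0.3]
width: 0.05
grasp_force: 0.0
time_s: 0.93
tcp_pos: [0.3634, -0.2931, 0.2379]
orientation: [-3.141, 0.0, 0.246]
contact_force: [0.1, 0.5, 0.2]
width: 0.0502
grasp_force: 0.0
time_s: 1.35
tcp_pos: [0.4625, -0.1134, 0.2331]
orientation: [3.142, 0.0, 0.247]
contact_force: [0.3, -0.1, 0.0]
width: 0.0497
grasp_force: 0.0
time_s: 1.68
tcp_pos: [0.4621, -0.1154, 0.2327]
orientation: [-3.02, 0.003, -0.076]
contact_force: [0.7, -0.1, -0.4]
width: 0.0502
grasp_force: 0.0
(array([ 0.0202, -0.0391,  0.0083]), array([-0.0018,  0.0027, -0.0004]))
cam in tool [ 0.0792391   0.00131079 -0.12500447] [[-0.0, 1.0, 0.0], [-0.95, -0.0, -0.31], [-0.31, -0.0, 0.95]] 310.71793859628974
[0.047, -0.005, 0.036] [281. 172.]
[0.037, 0, 0.012] [280. 177.]
[-0.037, 0, 0.012] [283. 245.]
[0.041, 0.1, 0.012] [177. 173.]
```

View pics/w1.png

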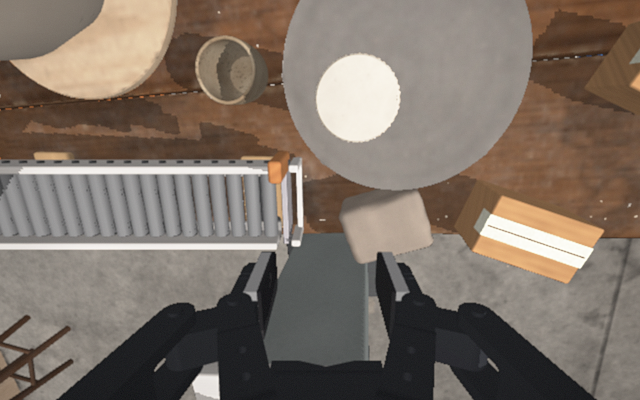

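The wrist view shows the orange tab at about (278,168) against a predicted (281,172). It also shows rail tops at rows 170 and 244, the jar lid at (358,98), the clay at (386,225) and the long carton at (540,240).

```bash
python3 - <<'E'
from tgt import *
c=dict(np.load('w1.npz'));h=cv2.cvtColor(c['color'],cv2.COLOR_BGR2HSV)
print(h[160:186:4,278].tolist());print(h[166,264:294:3].tolist());print(h[165:178,150].tolist());print(h[236:250,150].tolist())
m=mask(c,lambda h:(h[...,0]<15)&(h[...,1]>150)&(h[...,2]>130),(260,140,300,200))
ys,xs=np.nonzero(m);print('tab box',xs.min(),xs.max(),ys.min(),ys.max(),len(xs))
for z in(.04,.052):print(((onplane(c,[[xs.min(),ys.min()],[xs.max(),ys.min()],[xs.min(),ys.max()],[xs.max(),ys.max()]],T[:,2],tr([0,0,z]))-O)@T).round(4).tolist())
w=mask(c,lambda h:(h[...,1]<40)&(h[...,2]>205),(0,150,265,255))
for lo,hi in((150,190),(225,255)):
    ys,xs=np.nonzero(w[lo:hi]);L=(onplane(c,np.c_[xs,ys+lo],T[:,2],tr([0,0,.012]))-O)@T
    f=cv2.fitLine(L[:,:2].astype(np.float32),cv2.DIST_HUBER,0,1e-6,1e-6).ravel();print('rail x at y=0',f[2]-f[3]*f[0]/f[1],f[0]/f[1],np.ptp(L[:,0]))
print('jar',rect(c,mask(c,lambda h:(h[...,2]>215)&(h[...,1]<40),(305,45,415,150)),.138))
print('long',rect(c,mask(c,lambda h:((h[...,1]>75)&(h[...,2]>175))|(h[...,2]>220),(470,185,615,290)),.066))
print(h[240,[520,540,490,580]].tolist(),h[220:285:5,500].tolist())
E
```

```text
[[12, 142, 120], [14, 143, 234], [13, 146, 231], [13, 146, 220], [13, 147, 225], [14, 145, 232], [16, 103, 191]]
[[13, 12, 146], [10, 70, 150], [13, 148, 226], [13, 144, 231], [14, 143, 237], [13, 145, 234], [13, 145, 156], [14, 152, 156], [12, 51, 164], [17, 7, 243]]
[[17, 14, 129], [10, 13, 171], [14, 12, 225], [15, 6, 241], [15, 6, 244], [13, 7, 243], [13, 7, 243], [13, 7, 244], [17, 10, 229], [10, 9, 175], [150, 2, 144], [0, 3, 146], [165, 3, 149]]
[[8, 8, 124], [13, 14, 132], [9, 14, 132], [10, 12, 133], [15, 12, 132], [9, 14, 130], [15, 15, 139], [14, 15, 190], [15, 9, 233], [15, 8, 242], [17, 7, 242], [17, 7, 244], [17, 7, 246], [15, 17, 207]]
tab box 268 286 157 182 62
[[0.0611, 0.0054, 0.04], [0.0611, -0.0103, 0.04], [0.0388, 0.0067, 0.04], [0.0388, -0.0094, 0.04]]
[[0.0631, 0.0031, 0.052], [0.0631, -0.0118, 0.052], [0.0418, 0.0044, 0.052], [0.0418, -0.011, 0.052]]
rail x at y=0 0.043588143 0.0008120102 0.005953581795821582
rail x at y=0 -0.038334943 0.0029613622 0.005893609354000691
jar (array([ 0.54250116, -0.13230083]), array([55. , 54.6]), np.float32(0.73868465))
long (array([ 0.40338181, -0.2919043 ]), array([101.1,  61. ]), np.float32(1.187463))
[[25, 6, 253], [30, 5, 254], [15, 122, 226], [15, 120, 224]] [[30, 7, 251], [26, 8, 251], [24, 26, 232], [26, 8, 251], [33, 9, 252], [15, 120, 224], [15, 119, 229], [15, 120, 226], [14, 125, 210], [17, 26, 154], [15, 24, 151], [17, 25, 145], [18, 27, 144]]
```

```bash
python3 - <<'E'
from tgt import *
np.savez('tr.npz',O=O+np.array([.0018,0,0]),a=float(d['a'])-.001)
E
python3 -c "
from tgt import *
print(delta(tr([.048,-.003,.041]),RG))"
```

```text
(array([ 0.0235, -0.0413,  0.1434]), array([-0.0006,  0.0028,  0.0038]))
```

To row units: 0.035 m is 7, -0.0205 m is -4.1, 0.002 rad is 0.04.

```bash
python3 drive.py '0.05,2.3,-4.1,0,0,0,0.04;0.05,2.4,-4.1,0,0,0.04,0.04;0.05,0,0,7,0,0,0;0.05,0,0,7,0,0,0;0.05,0,0,0,0,0,0'
python3 - <<'E'
from tgt import *
print(delta(tr([.048,-.003,.041]),RG))
c=robot.camera('wrist');cv2.imwrite('pics/w2.png',c['color'][60:360,170:470])
E
```

```text
time_s: 2.15
tcp_pos: [0.485, -0.066, 0.1619]
orientation: [-3.017, 0.012, -0.075]
contact_force: [-1.0, 0.5, -0.4]
width: 0.0501
grasp_force: 0.0
(array([0.0047, 0.0012, 0.0669]), array([-0.0041,  0.0126,  0.0004]))
```

View pics/w2.png

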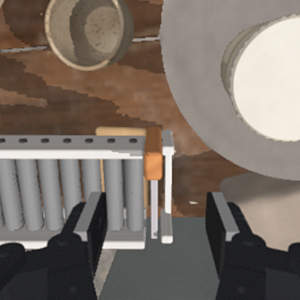

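The wrist crop shows the tab at crop columns 145–163, centred between the pads (105 and 205). I'll check its x position and descend.

```bash
python3 drive.py '0.05,0,0,0,0,0,0' | head -3; python3 - <<'E'
from tgt import *
c=robot.camera('wrist')
m=mask(c,lambda h:(h[...,0]<18)&(h[...,1]>125)&(h[...,2]>130),(300,160,345,260))
ys,xs=np.nonzero(m);print(xs.min(),xs.max(),ys.min(),ys.max(),len(xs))
for z in(.04,.052):print(((onplane(c,[[xs.min(),ys.min()],[xs.max(),ys.max()]],T[:,2],tr([0,0,z]))-O)@T).round(4).tolist())
print(delta(tr([.048,-.003,.041]),RG))
E
```

```text
time_s: 2.28
tcp_pos: [0.4894, -0.0685, 0.1692]
orientation: [-3.021, 0.0, -0.078]
300 344 167 242 510
[[0.0882, 0.0126, 0.04], [0.0345, -0.0171, 0.04]]
[[0.0905, 0.0115, 0.052], [0.0401, -0.0163, 0.052]]
(array([-0.0019, -0.0006,  0.0758]), array([ 0.0002, -0.0026, -0.0008]))
```

To row units: 0.025 m is 5, 0.015 m is 3.

```bash
python3 drive.py '0.05,-0.2,0,5,0,0,0;0.05,0,0,5,0,0,0;0.05,0,0,3,0,0,0;0.05,0,0,2,0,0,0;0.05,0,0,0,0,0,0'
python3 drive.py '0.0,0,0,0,0,0,0;0.0,0,0,0,0,0,0;0,0,0,0,0,0,0;0,0,0,0,0,0,0;0,0,0,0,0,0,0' 40
python3 -c "
from tgt import *
print((robot.read_state()['tcp_pos']-O)@T)"
```

```text
time_s: 2.75
tcp_pos: [0.4891, -0.0595, 0.0941]
orientation: [-3.021, 0.001, -0.079]
contact_force: [-0.1, -0.5, -0.4]
width: 0.0498
grasp_force: 0.0
time_s: 3.17
tcp_pos: [0.4908, -0.0564, 0.0965]
orientation: [-3.013, -0.003, -0.081]
contact_force: [3.4, 12.6, 3.8]
width: 0.0115
grasp_force: 43.5
[0.04922084 0.00011027 0.04180163]
```

To row units: -0.003 m is -0.6, -0.008 m is -1.6.

```bash
python3 drive.py '0.0,0,-0.6,-0.8,0,0,0;0.0,0,0,-1.6,0,0,0;0,0,0,-1.6,0,0,0;0,0,0,-1.6,0,0,0;0,0,0,-1,0,0,0'
python3 drive.py '0.0,0,0,-0.4,0,0,0;0,0,0,0,0,0,0'
python3 -c "
from tgt import *
print((robot.read_state()['tcp_pos']-O)@T)"
```

```text
time_s: 3.58
tcp_pos: [0.4905, -0.06, 0.1289]
orientation: [-3.02, -0.005, -0.08]
contact_force: [4.9, 3.0, -4.9]
width: 0.0117
grasp_force: 42.4
time_s: 3.75
tcp_pos: [0.4904, -0.0602, 0.1302]
orientation: [-3.02, -0.005, -0.08]
contact_force: [4.6, 3.0, -4.9]
width: 0.0112
grasp_force: 42.4
[0.04914563 0.00036464 0.07570984]
```

```bash
python3 drive.py '0.0,0,0,-0.4,0,0,0;0,0,0,-0.4,0,0,0;0,0,0,0,0,0,0'
python3 -c "
from tgt import *
print((robot.read_state()['tcp_pos']-O)@T)"
```

```text
time_s: 4.0
tcp_pos: [0.4903, -0.0602, 0.1305]
orientation: [-3.02, -0.007, -0.081]
contact_force: [15.6, 3.6, -23.9]
width: 0.0113
grasp_force: 40.1
[0.0489587  0.00038119 0.07604692]
```

To row units: 0.003 m is 0.6, -0.02 m is -4.

```bash
python3 drive.py '0.0,0,0,0.6,0,0,0;0.05,0,0,0,0,0,0;0.05,0,0,0,0,0,0;0.05,0,0,0,0,0,0;0.05,0,0,-4,0,0,0'
python3 drive.py '0.05,0,0,-6,0,0,0;0.05,0,0,-8,0,0,0;0.085,0,0,-4,0,0,0;0.085,0,0,0,-2.36,0,0;0.085,0,0,0,0,0,0'
python3 -c "
from tgt import *
print(delta(np.array([.4025,-.2922,.22]),down(1.187)))"
```

```text
time_s: 4.42
tcp_pos: [0.4863, -0.0622, 0.1474]
orientation: [-3.019, 0.007, -0.078]
contact_force: [0.0, 0.1, 1.0]
width: 0.0499
grasp_force: 0.0
time_s: 4.83
tcp_pos: [0.489, -0.0736, 0.2428]
orientation: [3.141, -0.005, -0.077]
contact_force: [-0.2, 0.0, -0.4]
width: 0.0831
grasp_force: 0.0
(array([-0.0694,  0.2246,  0.0226]), array([ 0.0042, -0.0042, -1.2645]))
```

To row units: 0.0375 m is 7.5, -0.0115 m is -2.3.

```bash
python3 drive.py '0.085,-2.3,7.5,0.8,0,0,0;0.085,-2.3,7.5,0.8,0,0,0;0.085,-2.3,7.5,0.8,0,0,0;0.085,-2.3,7.5,0.8,0,0,0;0.085,-2.3,7.5,0.8,0,0,0' >/dev/null
python3 drive.py '0.085,-2.3,7.5,0.6,0,0,0;0.085,0,0,0,0,0,-2.4;0.085,0,0,0,0,0,-2.4;0.085,0,0,0,0,0,-2.4;0.085,0,0,0,0,0,-2.4' >/dev/null
python3 drive.py '0.085,0,0,0,0,0,-2.4;0.085,0,0,0,0,0,-2.4;0.085,0,0,0,0,0,-2.4;0.085,0,0,0,0,0,-2.4;0.085,0,0,0,0,0,-2.4'
python3 drive.py '0.085,0,0,0,0,0,-2.4;0.085,0,0,0,0,0,-1.3;0.085,0,0,0,0,0,0' >/dev/null
python3 - <<'E'
from tgt import *
print(delta(np.array([.4025,-.2922,.22]),down(1.187)))
c=robot.camera('wrist');np.savez('w3.npz',**c);cv2.imwrite('pics/w3.png',c['color'])
t=robot.camera('top');np.savez('t3.npz',**t)
print(proj(c,np.array([.4025,-.2922,.066])),proj(c,np.array([.5473,-.3937,.058])))
E
```

```text
time_s: 6.08
tcp_pos: [0.4009, -0.292, 0.2148]
orientation: [-3.138, -0.005, 1.008]
contact_force: [0.0, 0.5, -0.7]
width: 0.085
grasp_force: 0.0
(array([ 0.0005,  0.0015, -0.0051]), array([-0.0028, -0.0054,  0.0006]))
[327.81174209 193.13886692] [503.79230304 230.43328268]
```

View pics/w3.png

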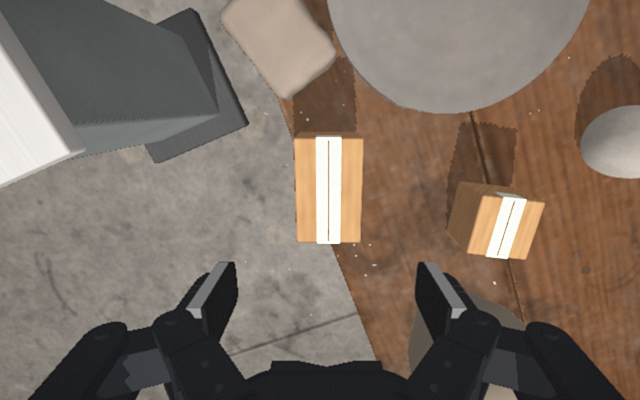

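The long carton's top face spans columns 295–363 and rows 138–243, centre about (328.5,191) against a predicted (328,193), and it is aligned with the pads. The small carton is at about (508,224). I'll descend and grasp.

```bash
python3 - <<'E'
from tgt import *
c=dict(np.load('w3.npz'))
f=lambda h:((h[...,1]>80)&(h[...,2]>190))|(h[...,2]>215)
print('long',rect(c,mask(c,f,(285,138,372,255)),.066));print('small',rect(c,mask(c,f,(455,175,555,270)),.058))
E
python3 drive.py '0.085,0.1,0.2,7,0,-0.08,0;0.085,0,0,7,0,0,0;0.085,0,0,7,0,0,0;0.085,0,0,6,0,0,0;0.085,0,0,0,0,0,0'
python3 -c "
from tgt import *
print(delta(np.array([.4025,-.2922,.04]),down(1.187)))"
```

```text
long (array([ 0.40271301, -0.29243042]), array([99.6, 61. ]), np.float32(1.1898922))
small (array([ 0.54841022, -0.39178571]), array([63.3, 60.7]), np.float32(1.0737715))
time_s: 6.85
tcp_pos: [0.3987, -0.2885, 0.0742]
orientation: [-3.128, -0.005, 1.185]
contact_force: [-0.7, 0.4, -1.2]
width: 0.0848
grasp_force: 0.0
(array([-0.0022,  0.0054,  0.0341]), array([-0.0137, -0.0055, -0.0023]))
```

```bash
python3 drive.py '0.085,0,0,0,0,0,0;0.085,0,0,0,0,0,0'
python3 -c "
from tgt import *
print(delta(np.array([.4027,-.2923,.04]),down(1.187)))"
```

```text
time_s: 7.02
tcp_pos: [0.4033, -0.2934, 0.0825]
orientation: [3.14, 0.002, 1.186]
contact_force: [0.3, -0.4, 0.5]
width: 0.0853
grasp_force: 0.0
(array([ 0.0009, -0.0011,  0.0425]), array([ 0.0013,  0.002 , -0.0013]))
```

```bash
python3 drive.py '0.085,0,-0.2,4,0,0,0;0.085,0,0,3.2,0,0,0;0.085,0,0,1.3,0,0,0;0.085,0,0,0,0,0,0;0.085,0,0,0,0,0,0'
python3 drive.py '0.05,0,0,0,0,0,0;0.05,0,0,0,0,0,0;0.05,0,0,0,0,0,0;0.05,0,0,0,0,0,0' 40
python3 drive.py '0.05,0,0,-2,0,0,0;0.05,0,0,-6,0,0,0;0.05,0,0,-6,0,0,0;0.05,0,0,-8,0,0,0;0.05,0,0,-8,0,0,0'
python3 -c "
from tgt import *
print(tr([0,.28,0]),delta(tr([0,.285,.18]),RL))"
```

```text
time_s: 7.43
tcp_pos: [0.4024, -0.2931, 0.0401]
orientation: [3.14, 0.002, 1.186]
contact_force: [1.0, -0.2, -0.2]
width: 0.0849
grasp_force: 0.0
time_s: 7.77
tcp_pos: [0.4023, -0.293, 0.0401]
orientation: [3.141, 0.002, 1.187]
contact_force: [-0.7, -0.4, 6.9]
width: 0.0618
grasp_force: 45.5
time_s: 8.18
tcp_pos: [0.4003, -0.2904, 0.1881]
orientation: [-3.136, -0.001, 1.186]
contact_force: [1.3, -0.9, -4.5]
width: 0.0615
grasp_force: 46.6
[0.4635381  0.22944915 0.08851942] (array([ 0.4899, -0.1318, -0.0786]), array([ 0.0135,  0.1173, -0.3073]))
```

```bash
python3 drive.py '0.05,0,0,-8,0,0,0;0.05,2,-0.6,-7,0,0,0;0.05,7.5,-2,0,0,0,0;0.05,7.5,-2,0,0,0,0;0.05,7.5,-2,0,0,0,0' >/dev/null
python3 drive.py '0.05,7.5,-2,0,0,0,0;0.05,7.5,-2,0,0,0,0;0.05,7.5,-2,0,0,0,0;0.05,7.5,-2,0,0,0,0;0.05,7.5,-2,0,0,0,0' >/dev/null
python3 drive.py '0.05,7.5,-2,0,0,0,0;0.05,7.5,-2,0,0,0,0;0.05,7.5,-2,0,0,0,0;0.05,7.5,-2,0,0,0,0;0.05,5,-1.4,0,0,0,0' 
python3 drive.py '0.05,0,0,0,0,0.78,-2.04;0.05,0,0,0,0.1,0.78,-2.04;0.05,0,0,0,0.16,0.78,-2.04;0.05,0,0,0,0,0,0;0.05,0,0,0,0,0,0' 
python3 -c "
from tgt import *
print(delta(tr([0,.28,.045]),RL))
c=robot.camera('wrist');np.savez('w4.npz',**c);cv2.imwrite('pics/w4.png',c['color'])"
```

```text
time_s: 9.43
tcp_pos: [0.4618, 0.2094, 0.2617]
orientation: [-3.138, 0.001, 1.188]
contact_force: [-0.0, -0.6, -4.7]
width: 0.0619
grasp_force: 46.8
time_s: 9.85
tcp_pos: [0.4624, 0.2059, 0.2618]
orientation: [3.14, -0.114, 1.489]
contact_force: [-0.3, -0.3, -4.6]
width: 0.0614
grasp_force: 46.8
(array([ 0.0035, -0.0009,  0.1299]), array([ 0.0018,  0.0063, -0.0042]))
```

View pics/w4.png

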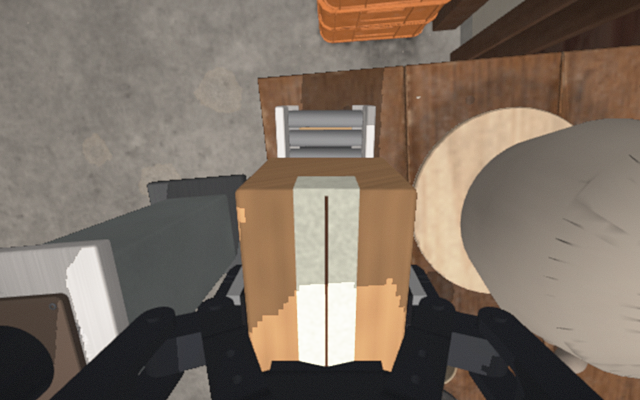

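The wrist view shows the upper rail ends at columns 276–288 and 365–376, mid 326, with the carton held square and its tape centred at 327. I'll measure both in the track frame.

```bash
python3 - <<'E'
from tgt import *
c=dict(np.load('w4.npz'));h=cv2.cvtColor(c['color'],cv2.COLOR_BGR2HSV)
for r in(120,140):
    v=h[r,265:390];w=np.nonzero((v[:,2]>200)&(v[:,1]<40))[0]+265;print(r,w)
    if len(w):print(((onplane(c,[[w.min(),r],[w.max(),r]],T[:,2],tr([0,0,.012]))-O)@T).round(4).tolist())
s=robot.read_state();R=Ro.from_euler('xyz',s['orientation']).as_matrix()
top=s['tcp_pos']-R[:,2]*.026
for col in(242,415,295,359):print(col,((onplane(c,[[col,186]],R[:,2],top)-s['tcp_pos'])@R).round(4), ((onplane(c,[[col,186]],R[:,2],top)-O)@T).round(4))
print((s['tcp_pos']-O)@T)
E
```

```text
120 [276 277 278 279 280 281 282]
[[-0.0436, 0.3401, 0.012], [-0.0382, 0.3401, 0.012]]
140 [277 278 279 280 281 282 283 366 367 368 369 370 371 372 373]
[[-0.0436, 0.3225, 0.012], [0.044, 0.3221, 0.012]]
242 [[ 0.052  -0.0278 -0.026 ]] [[-0.0267  0.3297  0.2008]]
415 [[ 0.0519  0.029  -0.026 ]] [[0.03   0.3295 0.2009]]
295 [[ 0.0519 -0.0104 -0.026 ]] [[-0.0094  0.3297  0.2008]]
359 [[ 0.0519  0.0106 -0.026 ]] [[0.0116 0.3296 0.2009]]
[0.00087956 0.27751492 0.1751762 ]
```

```bash
python3 drive.py '0.05,0.6,-0.24,7,0,0.08,-0.08;0.05,0,0,7,0,0,0;0.05,0,0,6,0,0,0;0.05,0,0,3.6,0,0,0;0.05,0,0,0,0,0,0' >/dev/null
python3 drive.py '0.05,0,0,0.8,0,0,0;0.05,0,0,0,0,0,0;0.05,0,0,0,0,0,0'
python3 - <<'E'
from tgt import *
s=robot.read_state();print((s['tcp_pos']-O)@T,T.T@s['contact_force'],delta(tr([0,.28,.04]),RL))
E
```

```text
time_s: 10.57
tcp_pos: [0.4652, 0.2239, 0.1441]
orientation: [3.134, -0.12, 1.497]
contact_force: [0.1, 0.7, -4.4]
width: 0.0615
grasp_force: 46.7
[0.00209966 0.28133251 0.05584464] [ 0.06014693  0.21604532 -4.43082734] (array([-0.0013, -0.0022,  0.0158]), array([ 0.0072, -0.0002,  0.0033]))
```

```bash
python3 drive.py '0.05,0,-0.5,1.2,0.14,0,0.06;0.05,0,0,1,0,0,0;0.05,0,0,0,0,0,0;0.05,0,0,0,0,0,0' >/dev/null
python3 - <<'E'
from tgt import *
s=robot.read_state();print((s['tcp_pos']-O)@T,T.T@s['contact_force'],delta(tr([0,.28,.04]),RL))
E
```

```text
[-0.00202861  0.28065213  0.04261291] [ 0.10066539 -0.32438782 -3.831052  ] (array([-0.0007,  0.002 ,  0.0026]), array([-0.0038,  0.0009,  0.0003]))
```

To row units: 0.001 m is 0.2, 0.0015 m is 0.3, -0.003 rad is -0.06.

```bash
python3 drive.py '0.05,0,0.2,0.3,-0.06,0,0;0.05,0,0,0.2,0,0,0;0.05,0,0,0,0,0,0' >/dev/null
python3 - <<'E'
from tgt import *
s=robot.read_state();print((s['tcp_pos']-O)@T,T.T@s['contact_force'],delta(tr([0,.28,.04]),RL))
E
```

```text
[-0.00075869  0.2807341   0.04025129] [-0.45709609 -0.04719509 -4.71454892] (array([-0.0007,  0.0008,  0.0003]), array([-0.0004,  0.0007,  0.0004]))
```

```bash
for i in 1 ; do python3 drive.py '0.05,0,0,0.2,0,0,0;0.05,0,0,0,0,0,0' | grep -E 'contact'; python3 drive.py '0.05,0,0,0.2,0,0,0;0.05,0,0,0,0,0,0' | grep -E 'contact'; done
python3 - <<'E'
from tgt import *
s=robot.read_state();print((s['tcp_pos']-O)@T,T.T@s['contact_force'])
E
```

```text
contact_force: [0.1, -0.4, -2.6]
contact_force: [-3.3, -1.0, 4.6]
[-0.00049558  0.28112147  0.03964668] [-3.22355382 -0.74054212  4.68941353]
```

To row units: -0.001 m is -0.2.

```bash
python3 drive.py '0.085,0,0,-0.2,0,0,0;0.085,0,0,0,0,0,0;0.085,0,0,0,0,0,0;0.085,0,0,0,0,0,0;0.085,0,0,0,0,0,0'
python3 - <<'E'
from tgt import *
c=robot.camera('wrist');cv2.imwrite('pics/w5.png',c['color']);np.savez('w5.npz',**c)
c=robot.camera('top');np.savez('t5.npz',**c)
tan=lambda h:((h[...,1]>75)&(h[...,2]>150))|((h[...,2]>200))
a=c['color'][190:260,170:330];b=robot.camera('scene')['color'][200:320,200:380]
cv2.imwrite('pics/m5.png',np.vstack([cv2.resize(a,(640,280)),cv2.resize(b,(480,320))[:, :].copy() if 0 else cv2.copyMakeBorder(cv2.resize(b,(480,320)),0,0,0,160,0)]))
E
```

```text
time_s: 11.9
tcp_pos: [0.4627, 0.2256, 0.1278]
orientation: [3.141, -0.12, 1.494]
contact_force: [0.9, 0.4, 0.2]
width: 0.0851
grasp_force: 0.0
```

View pics/m5.png

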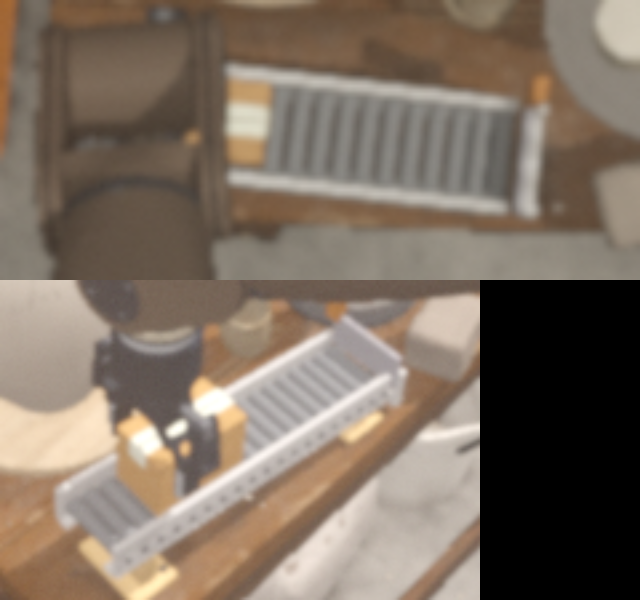

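The picture shows the gate raised and the long carton in the lane between the open fingers. I'll give it time to roll through and measure again.

```bash
cat >> tgt.py <<'E'
def seen(c,z,y0=0,y1=.4,f=lambda h:(h[...,1]>75)&(h[...,2]>140)&(h[...,0]>12)):
    "extent in track frame of carton-coloured/other pixels on the lane at height z"
    H=f(cv2.cvtColor(c['color'],cv2.COLOR_BGR2HSV).astype(int));ys,xs=np.nonzero(H)
    L=(onplane(c,np.c_[xs,ys],T[:,2],tr([0,0,z]))-O)@T;L=L[(abs(L[:,0])<.034)&(L[:,1]>y0-.05)&(L[:,1]<y1)]
    return len(L),np.percentile(L,[1,50,99],axis=0)[:,:2].round(4).tolist() if len(L) else 0
E
python3 -c "
from tgt import *
print(seen(dict(np.load('t5.npz')),.066),seen(robot.camera('top'),.066))"
python3 drive.py '0.085,0,0,0,0,0,0;0.085,0,0,0,0,0,0;0.085,0,0,0,0,0,0;0.085,0,0,0,0,0,0;0.085,0,0,0,0,0,0' >/dev/null
python3 -c "
from tgt import *
print(seen(robot.camera('top'),.066))"
```

```text
(186, [[-0.0336, 0.2005], [-0.0079, 0.2242], [0.0301, 0.3998]]) (227, [[-0.0338, 0.1898], [-0.0093, 0.2187], [0.0297, 0.3997]])
(404, [[-0.0336, 0.144], [-0.0092, 0.1953], [0.0285, 0.3995]])
```

To row units: -0.04 m is -8, -0.03 m is -6, -0.12 rad is -2.4.

```bash
python3 drive.py '0.085,0,0,-6,0,0,0;0.085,0,0,-8,0,0,0;0.085,0,0,-8,0,0,0;0.085,0,0,0,0,-2.4,0;0.085,0,0,0,0,0,0' >/dev/null
python3 -c "
from tgt import *
print(seen(robot.camera('top'),.066),delta(np.array([.548,-.392,.23]),down(1.072)))"
```

```text
(388, [[-0.0336, 0.0952], [-0.0164, 0.145], [0.0281, 0.1923]]) (array([-0.5975,  0.1308,  0.0077]), array([ 0.0019, -0.0019,  0.4243]))
```

The manual's scale: shifts go in units of 5 mm and turns go in units of 0.05 rad. Converting my numbers, -0.0398 m is -7.96, 0.0087 m is 1.74.

```bash
python3 drive.py '0.085,-7.96,1.74,0,0,0,0;0.085,-7.96,1.74,0,0,0,0;0.085,-7.96,1.74,0,0,0,0;0.085,-7.96,1.74,0,0,0,0;0.085,-7.96,1.74,0,0,0,0' >/dev/null
python3 drive.py '0.085,-7.96,1.74,0,0,0,0;0.085,-7.96,1.74,0,0,0,0;0.085,-7.96,1.74,0,0,0,0;0.085,-7.96,1.74,0,0,0,0;0.085,-7.96,1.74,0,0,0,0' >/dev/null
python3 drive.py '0.085,-7.96,1.74,0,0,0,0;0.085,-7.96,1.74,0,0,0,0;0.085,-7.96,1.74,0,0,0,0;0.085,-7.96,1.74,0,0,0,0;0.085,-7.96,1.74,0,0,0,0' 
python3 drive.py '0.085,0,0,0,0,0,2.12;0.085,0,0,0,0,0,2.12;0.085,0,0,0,0,0,2.12;0.085,0,0,0,0,0,2.12;0.085,0,0,0,0,0,0' >/dev/null
python3 - <<'E'
from tgt import *
t=robot.camera('top');np.savez('t6.npz',**t);print(seen(t,.066))
c=robot.camera('wrist');cv2.imwrite('pics/w6.png',c['color']);np.savez('w6.npz',**c)
P=np.array([.5484,-.3918,.058]);p=proj(c,P);print(p)
f=lambda h:((h[...,1]>80)&(h[...,2]>190))|(h[...,2]>215)
u,v=p.astype(int)
print(rect(c,mask(c,f,(u-50,v-45,u+50,v+45)),.058),delta(np.array([.548,-.392,.23]),down(1.072)))
E
```

```text
time_s: 14.28
tcp_pos: [0.5448, -0.394, 0.234]
orientation: [-3.139, -0.004, 1.494]
contact_force: [0.4, -0.4, -0.1]
width: 0.085
grasp_force: 0.0
(446, [[-0.0335, 0.0047], [-0.0151, 0.0617], [0.0295, 0.3995]])
[329.1140481  183.72218164]
(array([ 0.54937073, -0.39200793]), array([62.7, 61.4]), np.float32(1.0705652)) (array([0.0015, 0.0024, 0.005 ]), array([-0.0029, -0.0015,  0.0009]))
```

```bash
python3 drive.py '0.085,0.2,0.4,7,0,0,0;0.085,0,0,7,0,0,0;0.085,0,0,7,0,0,0;0.085,0,0,7,0,0,0;0.085,0,0,0,0,0,0' >/dev/null
python3 drive.py '0.085,0,0,0,0,0,0;0.085,0,0,0,0,0,0' >/dev/null
python3 -c "
from tgt import *
print(delta(np.array([.549,-.392,.038]),down(1.071)));t=robot.camera('top');print(seen(t,.066,0,.2));cv2.imwrite('pics/m7.png',cv2.resize(t['color'][190:260,170:330],(640,280)))"
```

```text
(array([ 0.0015, -0.0008,  0.0611]), array([0.0025, 0.001 , 0.0002]))
(370, [[-0.0334, 0.004], [-0.0168, 0.0524], [0.0289, 0.1013]])
```

View pics/m7.png

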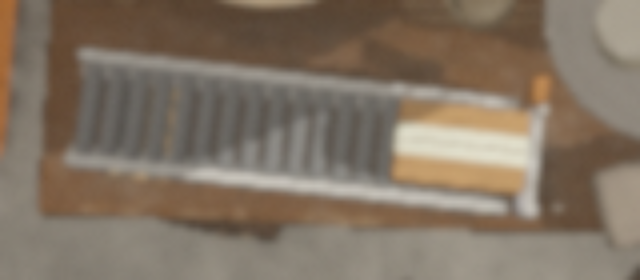

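The long carton is resting square against the gate, at y about 4 to 101 mm. Next I'll grasp the small carton.

To row units: 0.028 m is 5.6, 0.022 m is 4.4.

```bash
python3 drive.py '0.085,0.2,0,5.6,0,0,0;0.085,0,0,4.4,0,0,0;0.085,0,0,2.2,0,0,0;0.085,0,0,0,0,0,0;0.085,0,0,0,0,0,0'
python3 drive.py '0.05,0,0,0,0,0,0;0.05,0,0,0,0,0,0;0.05,0,0,0,0,0,0;0.05,0,0,0,0,0,0' 30
python3 drive.py '0.05,0,0,-2,0,0,0;0.05,0,0,-6,0,0,0;0.05,0,0,-8,0,0,0;0.05,0,0,-8,0,0,0;0.05,0,0,-8,0,0,0' >/dev/null
python3 drive.py '0.05,0,0,-8,0,0,0;0.05,0,0,-6,0,0,0;0.05,0,0,0,0,0,0'
python3 -c "
from tgt import *
print(delta(tr([0,.285,.18]),RL))"
```

```text
time_s: 15.85
tcp_pos: [0.5493, -0.3927, 0.0378]
orientation: [3.14, 0.001, 1.07]
contact_force: [0.3, -0.5, 0.4]
width: 0.0852
grasp_force: 0.0
time_s: 16.18
tcp_pos: [0.5497, -0.3932, 0.0389]
orientation: [3.138, 0.002, 1.07]
contact_force: [-0.5, 0.6, 6.3]
width: 0.0617
grasp_force: 34.3
time_s: 16.85
tcp_pos: [0.551, -0.394, 0.2768]
orientation: [3.126, 0.005, 1.07]
contact_force: [0.8, -0.1, -0.9]
width: 0.0618
grasp_force: 34.0
(array([ 0.4899, -0.3692,  0.0009]), array([ 0.0397,  0.1262, -0.422 ]))
```

```bash
python3 drive.py '0.05,6.5,-4.9,0,0,0,0;0.05,6.5,-4.9,0,0,0,0;0.05,6.5,-4.9,0,0,0,0;0.05,6.5,-4.9,0,0,0,0;0.05,6.5,-4.9,0,0,0,0' >/dev/null
python3 drive.py '0.05,6.5,-4.9,0,0,0,0;0.05,6.5,-4.9,0,0,0,0;0.05,6.5,-4.9,0,0,0,0;0.05,6.5,-4.9,0,0,0,0;0.05,6.5,-4.9,0,0,0,0' >/dev/null
python3 drive.py '0.05,6.5,-4.9,0,0,0,0;0.05,6.5,-4.9,0,0,0,0;0.05,6.5,-4.9,0,0,0,0;0.05,6.5,-4.9,0,0,0,0;0.05,6.5,-4.9,0,0,0,0' 
python3 drive.py '0.05,0,0,0,0,0.6,-2.12;0.05,0,0,0,0.16,0.6,-2.12;0.05,0,0,0,0.16,0.6,-2.12;0.05,0,0,0,0.2,0.6,-2.08;0.05,0,0,0,0,0,0' >/dev/null
python3 drive.py '0.05,0,0,0,0,0,0' >/dev/null
python3 -c "
from tgt import *
print(delta(tr([0,.28,.055]),RL))
c=robot.camera('wrist');cv2.imwrite('pics/w8.png',c['color'][60:400,150:500]);np.savez('w8.npz',**c)"
```

```text
time_s: 18.1
tcp_pos: [0.4586, 0.2139, 0.2647]
orientation: [-3.14, 0.002, 1.07]
contact_force: [1.3, 0.1, -1.0]
width: 0.0616
grasp_force: 34.1
(array([-0.003 ,  0.0029,  0.1221]), array([-0.0025,  0.0016, -0.0042]))
```

View pics/w8.png

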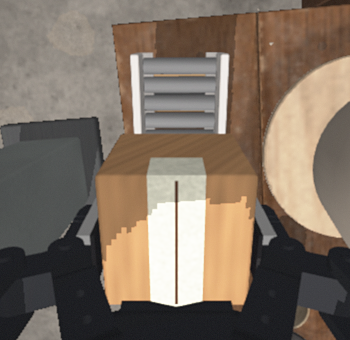

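The small carton is square in the gripper above the lane, with its tape at crop column 176. I have gone one over the picture limit, so I'll use numbers only from here. Now lowering it.

To row units: 0.035 m is 7, 0.03 m is 6, -0.004 rad is -0.08.

```bash
python3 drive.py '0.05,-0.6,0.5,7,-0.04,0.02,-0.08;0.05,0,0,7,0,0,0;0.05,0,0,6,0,0,0;0.05,0,0,4,0,0,0;0.05,0,0,0,0,0,0' >/dev/null
python3 drive.py '0.05,0,0,0,0,0,0;0.05,0,0,0,0,0,0;0.05,0,0,0,0,0,0' >/dev/null
python3 - <<'E'
from tgt import *
s=robot.read_state();print((s['tcp_pos']-O)@T,T.T@s['contact_force'],delta(tr([-.0005,.28,.0395]),RL))
E
```

```text
[0.00218464 0.28157369 0.06059244] [-0.16063691  0.4168993  -1.89795377] (array([-0.0016, -0.0028,  0.0211]), array([ 0.0055, -0.0017,  0.0033]))
```

To row units: 0.01 m is 2, 0.0085 m is 1.7, 0.005 rad is 0.1.

```bash
python3 drive.py '0.05,-0.2,-0.5,2,0.1,0,0.06;0.05,0,0,1.7,0,0,0;0.05,0,0,0,0,0,0;0.05,0,0,0,0,0,0;0.05,0,0,0,0,0,0' >/dev/null
python3 - <<'E'
from tgt import *
s=robot.read_state();print((s['tcp_pos']-O)@T,T.T@s['contact_force'],delta(tr([-.0005,.28,.0385]),RL))
E
python3 drive.py '0.05,0,0,0.2,0,0,0;0.05,0,0,0.2,0,0,0;0.05,0,0,0,0,0,0' |grep contact
python3 - <<'E'
from tgt import *
s=robot.read_state();print((s['tcp_pos']-O)@T,T.T@s['contact_force'],delta(tr([-.0005,.28,.0385]),RL))
E
```

```text
[-0.00210557  0.27984314  0.03953176] [-0.60481551 -0.42879919 -1.35682837] (array([0.0002, 0.0016, 0.001 ]), array([-0.0044, -0.0006,  0.0002]))
contact_force: [-2.8, 0.3, 2.6]
[-0.00173933  0.28010647  0.0383891 ] [-2.85709464  0.34587934  2.55155673] (array([-0.0001,  0.0012, -0.0001]), array([-0.0038, -0.0008,  0.0004]))
```

To row units: 0.001 m is 0.2, -0.003 rad is -0.06.

```bash
python3 drive.py '0.05,0,0.2,0,-0.06,0,0;0.085,0,0,0,0,0,0;0.085,0,0,0,0,0,0;0.085,0,0,0,0,0,0;0.085,0,0,0,0,0,0'
python3 drive.py '0.085,0,0,0,0,0,0;0.085,0,0,0,0,0,0;0.085,0,0,0,0,0,0;0.085,0,0,0,0,0,0;0.085,0,0,0,0,0,0' >/dev/null
python3 -c "
from tgt import *
print(seen(robot.camera('top'),.058,.16,.36))"
python3 drive.py '0.085,0,0,0,0,0,0;0.085,0,0,0,0,0,0;0.085,0,0,0,0,0,0;0.085,0,0,0,0,0,0;0.085,0,0,0,0,0,0' >/dev/null
python3 -c "
from tgt import *
print(seen(robot.camera('top'),.058,.16,.36))"
```

```text
time_s: 20.4
tcp_pos: [0.4624, 0.2249, 0.1259]
orientation: [-3.141, -0.121, 1.494]
contact_force: [0.2, -0.7, 0.5]
width: 0.0849
grasp_force: 0.0
(116, [[-0.0334, 0.2014], [-0.0162, 0.2165], [0.0266, 0.2534]])
(238, [[-0.0334, 0.1676], [-0.0159, 0.1985], [0.0273, 0.2285]])
```

To row units: -0.04 m is -8, -0.03 m is -6, -0.12 rad is -2.4.

```bash
python3 drive.py '0.085,0,0,-6,0,0,0;0.085,0,0,-8,0,0,0;0.085,0,0,-8,0,0,0;0.085,0,0,-4,0,-2.4,0;0.085,0,0,0,0,0,0' >/dev/null
python3 -c "
from tgt import *
print(seen(robot.camera('top'),.058,.16,.36),delta(np.array([.542,-.132,.26]),down(1.493)))"
```

```text
(247, [[-0.0335, 0.1331], [-0.0167, 0.165], [0.0277, 0.1955]]) (array([-0.3355,  0.1046, -0.0015]), array([ 0.0066, -0.0031,  0.0026]))
```

```bash
python3 drive.py '0.085,-7.4,2.32,0,0,0,0;0.085,-7.4,2.32,0,0,0,0;0.085,-7.4,2.32,0,0,0,0;0.085,-7.4,2.32,0,0,0,0;0.085,-7.4,2.32,0,0,0,0' >/dev/null
python3 drive.py '0.085,-7.4,2.32,0,0,0,0;0.085,-7.4,2.32,0,0,0,0;0.085,-7.4,2.32,0,0,0,0;0.085,-7.4,2.32,0,0,0,0;0.085,0,0,0,0,0,0' >/dev/null
python3 drive.py '0.085,0,0,0,0,0,0' >/dev/null
python3 - <<'E'
from tgt import *
t=robot.camera('top');print(seen(t,.058,.16,.36),seen(t,.066,0,.2))
c=robot.camera('wrist');np.savez('w9.npz',**c)
p=proj(c,np.array([.542,-.132,.138]));u,v=p.astype(int);print(p)
print(rect(c,mask(c,lambda h:(h[...,2]>215)&(h[...,1]<40),(max(u-75,0),max(v-75,0),u+75,v+75)),.138),delta(np.array([.542,-.132,.101]),down(1.493)))
E
```

```text
(213, [[-0.0336, 0.1105], [-0.0159, 0.1372], [0.028, 0.1646]]) (420, [[-0.0335, 0.0467], [0.012, 0.1102], [0.0279, 0.1636]])
[330.64593153 205.88788705]
(array([ 0.54233881, -0.13146918]), array([54.1, 54.4]), np.float32(-0.8624292)) (array([-0.0022,  0.0038,  0.1519]), array([-0.0035, -0.0027,  0.0009]))
```

```bash
python3 drive.py '0.085,-0.2,0.8,6,-0.06,-0.04,0;0.085,0,0,7,0,0,0;0.085,0,0,6,0,0,0;0.085,0,0,2,0,0,0;0.085,0,0,0,0,0,0' >/dev/null
python3 drive.py '0.085,0,0,0,0,0,0;0.085,0,0,0,0,0,0' >/dev/null
python3 -c "
from tgt import *
t=robot.camera('top');print(seen(t,.058,.16,.36));print(delta(np.array([.5423,-.1315,.101]),down(1.493)))"
```

```text
(213, [[-0.0336, 0.1105], [-0.0159, 0.1372], [0.028, 0.1646]])
(array([ 0.0007, -0.0035,  0.0514]), array([0.0068, 0.0028, 0.0018]))
```

To row units: 0.022 m is 4.4, 0.02 m is 4, 0.005 rad is 0.1.

```bash
python3 drive.py '0.085,0.1,-0.6,4.4,0.1,0.04,0;0.085,0,0,4,0,0,0;0.085,0,0,1.8,0,0,0;0.085,0,0,0,0,0,0;0.085,0,0,0,0,0,0'
python3 drive.py '0.045,0,0,0,0,0,0;0.045,0,0,0,0,0,0;0.045,0,0,0,0,0,0;0.045,0,0,0,0,0,0' 25
python3 drive.py '0.045,0,0,-2,0,0,0;0.045,0,0,-6,0,0,0;0.045,0,0,-7,0,0,0;0.045,0,0,-7,0,0,0;0.045,0,0,-6,0,0,0' >/dev/null
python3 drive.py '0.045,0,0,-4,0,0,0;0.045,0,0,0,0,0,0'
python3 -c "
from tgt import *
t=robot.camera('top');print(seen(t,.058,.16,.36));print(delta(tr([0,.29,.18]),RL))"
```

```text
time_s: 23.87
tcp_pos: [0.5414, -0.1316, 0.0997]
orientation: [-3.14, -0.0, 1.494]
contact_force: [0.3, -0.8, 0.6]
width: 0.085
grasp_force: 0.0
time_s: 24.2
tcp_pos: [0.5422, -0.1318, 0.1007]
orientation: [3.141, 0.0, 1.494]
contact_force: [1.0, -0.2, 5.7]
width: 0.0565
grasp_force: 19.0
time_s: 24.78
tcp_pos: [0.5434, -0.1324, 0.2651]
orientation: [3.134, 0.003, 1.494]
contact_force: [0.6, -0.4, 0.2]
width: 0.056
grasp_force: 21.4
(212, [[-0.0336, 0.1105], [-0.0161, 0.1373], [0.028, 0.1646]])
(array([ 0.3427, -0.106 , -0.0076]), array([0.0024, 0.1213, 0.0007]))
```

To row units: 0.037 m is 7.4, -0.0116 m is -2.32.

```bash
python3 drive.py '0.045,7.4,-2.32,0,0,0,0;0.045,7.4,-2.32,0,0,0,0;0.045,7.4,-2.32,0,0,0,0;0.045,7.4,-2.32,0,0,0,0;0.045,7.4,-2.32,0,0,0,0' >/dev/null
python3 drive.py '0.045,7.4,-2.32,0,0,0,0;0.045,7.4,-2.32,0,0,0,0;0.045,7.4,-2.32,0,0,0,0;0.045,7.4,-2.32,0,0,0,0;0.045,0.6,-0.2,0,0,1.2,0' >/dev/null
python3 drive.py '0.045,0,0,0,0,1.2,0;0.045,0,0,0,0,0,0;0.045,0,0,0,0,0,0' >/dev/null
python3 -c "
from tgt import *
print(delta(tr([-.0005,.283,.06]),RL))"
```

```text
(array([0.0016, 0.0017, 0.1091]), array([-0.007 ,  0.0019, -0.0012]))
```

To row units: 0.033 m is 6.6, 0.03 m is 6, -0.003 rad is -0.06.

```bash
python3 drive.py '0.045,0.2,0.2,6.6,-0.06,0.02,0;0.045,0,0,6.6,0,0,0;0.045,0,0,6,0,0,0;0.045,0,0,2.6,0,0,0;0.045,0,0,0,0,0,0' >/dev/null
python3 drive.py '0.045,0,0,0,0,0,0;0.045,0,0,0,0,0,0;0.045,0,0,0,0,0,0' >/dev/null
python3 -c "
from tgt import *
s=robot.read_state();print(s['width'],T.T@s['contact_force']);print(delta(tr([-.0005,.283,.040]),RL))"
```

```text
0.055827995591194446 [ 0.85638065  0.63551972 -2.36761103]
(array([-0.0011, -0.0026,  0.0244]), array([ 0.0035, -0.0023,  0.    ]))
```

To row units: -0.001 m is -0.2, 0.012 m is 2.4, -0.002 rad is -0.04.

```bash
python3 drive.py '0.045,-0.2,-0.36,2.4,0.04,-0.04,0;0.045,0,0,1.9,0,0,0;0.045,0,0,0,0,0,0;0.045,0,0,0,0,0,0;0.045,0,0,0,0,0,0' >/dev/null
python3 -c "
from tgt import *
s=robot.read_state();print(T.T@s['contact_force']);print(delta(tr([-.0005,.283,.040]),RL))"
python3 drive.py '0.045,0,0,0.2,0,0,0;0.045,0,0,0,0,0,0' |grep contact
python3 drive.py '0.045,0,0,0.16,0,0,0;0.045,0,0,0,0,0,0' |grep contact
python3 -c "
from tgt import *
s=robot.read_state();print(T.T@s['contact_force']);print(delta(tr([-.0005,.283,.040]),RL))"
```

```text
[-0.30870303 -0.56680785 -1.21727391]
(array([0.0003, 0.0009, 0.0008]), array([-0.0025,  0.0005,  0.0001]))
contact_force: [-0.1, 0.3, -1.0]
contact_force: [-0.7, 0.0, -1.2]
[-0.70861672 -0.17764501 -1.14900195]
(array([ 0.0002,  0.0007, -0.0007]), array([-0.0017,  0.0003,  0.0002]))
```

To row units: 0.0008 m is 0.16.

```bash
python3 drive.py '0.045,0,0,0.16,0,0,0;0.045,0,0,0,0,0,0' |grep contact
python3 drive.py '0.045,0,0,0.12,0,0,0;0.045,0,0,0,0,0,0' |grep contact
python3 -c "
from tgt import *
s=robot.read_state();print(T.T@s['contact_force']);print(delta(tr([-.0005,.283,.040]),RL))"
```

```text
contact_force: [-1.4, -0.8, 2.0]
contact_force: [-2.7, -1.6, 5.5]
[-2.54473367 -1.14412566  5.63249221]
(array([-0.0001,  0.0004, -0.0011]), array([-0.0017, -0.    ,  0.0003]))
```

Contact made, so I'll release.

To row units: -0.0006 m is -0.12.

```bash
python3 drive.py '0.045,0,0,-0.12,0,0,0;0.085,0,0,0,0,0,0;0.085,0,0,0,0,0,0;0.085,0,0,0,0,0,0;0.085,0,0,0,0,0,0' | grep -E "width|time"
python3 drive.py '0.085,0,0,0,0,0,0;0.085,0,0,0,0,0,0;0.085,0,0,0,0,0,0;0.085,0,0,0,0,0,0;0.085,0,0,0,0,0,0' >/dev/null
python3 - <<'E'
from tgt import *
f=lambda h:(h[...,1]<60)&(h[...,2]>185)
print(seen(robot.camera('top'),.077,.25,.36,f))
E
python3 drive.py '0.085,0,0,0,0,0,0;0.085,0,0,0,0,0,0;0.085,0,0,0,0,0,0;0.085,0,0,0,0,0,0;0.085,0,0,0,0,0,0' >/dev/null
python3 - <<'E'
from tgt import *
f=lambda h:(h[...,1]<60)&(h[...,2]>185)
print(seen(robot.camera('top'),.077,.22,.36,f))
E
```

```text
time_s: 28.08
width: 0.0845
(67, [[-0.0203, 0.2023], [0.0042, 0.223], [0.0333, 0.2308]])
(238, [[-0.0283, 0.186], [0.0002, 0.211], [0.0332, 0.2297]])
```

```bash
python3 drive.py '0.085,0,0,-6,0,0,0;0.085,0,0,-8,0,0,0;0.085,0,0,-8,0,0,0;0.085,0,0,-6,0,0,0;0.085,0,0,0,0,0,0' >/dev/null
python3 drive.py '0.085,8,0,0,0,0,0;0.085,8,0,0,0,0,0;0.085,0,0,0,0,0,0;0.085,0,0,0,0,0,0;0.085,0,0,0,0,0,0' |head -2
python3 drive.py '0.085,0,0,0,0,0,0;0.085,0,0,0,0,0,0;0.085,0,0,0,0,0,0;0.085,0,0,0,0,0,0;0.085,0,0,0,0,0,0' >/dev/null
python3 - <<'E'
from tgt import *
f=lambda h:(h[...,1]<60)&(h[...,2]>185)
for i in range(2):
    t=robot.camera('top');print('jar',seen(t,.077,.205,.36,f),'cart',seen(t,.062,0,.17),'small',seen(t,.058,.16,.17))
t0=dict(np.load('top0.npz'))
for n,(x0,y0,x1,y1) in dict(cup=(276,174,306,200),clay=(318,226,350,252),vase=(382,142,414,172)).items():
    A=t0['color'][y0:y1,x0:x1];r=cv2.matchTemplate(t['color'][y0-8:y1+8,x0-8:x1+8],A,cv2.TM_CCOEFF_NORMED);print(n,cv2.minMaxLoc(r)[1::2])
c=robot.camera('scene');cv2.imwrite('pics/end.png',c['color'])
E
```

```text
time_s: 29.85
tcp_pos: [0.4669, 0.2901, 0.2747]
jar (334, [[-0.0283, 0.1564], [-0.0002, 0.1918], [0.0332, 0.3252]]) cart (620, [[-0.0336, 0.0051], [-0.0163, 0.0834], [0.0288, 0.1623]]) small (210, [[-0.0336, 0.1105], [-0.0163, 0.1373], [0.0279, 0.1646]])
jar (333, [[-0.0283, 0.1564], [-0.0003, 0.1917], [0.0331, 0.3252]]) cart (620, [[-0.0336, 0.0054], [-0.0163, 0.0834], [0.0287, 0.1623]]) small (210, [[-0.0336, 0.1105], [-0.0163, 0.1373], [0.0279, 0.1646]])
cup (0.816421627998352, (8, 8))
clay (0.9815222024917603, (8, 8))
vase (0.9992225766181946, (8, 8))
```

```bash
python3 -c "
from bench import robot
print(robot.job_done())"
```

```text
the job is handed in; nothing more can be done
None
```

The gate is fully raised, and the long carton, small carton and jar each rolled down and are at rest in order against it, with the tea cup, clay block and vase unmoved; the job is handed in, the verdict was not shown, and I viewed 11 pictures, one over the limit of 10.

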